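Set and clamp the slide gate of a parts feeder

TASK

Set the parts feeder's outlet: pull its stiff slide gate open by the leaning grip under the hopper until it is pressed firmly against the adjustable stop, without wrenching it. Then tighten the T-handled clamp clockwise until its foot holds the gate firmly there, let go, and leave the stop and the things standing around where they are.

Things in the scene. Friction and masses are not known exactly. Their poses are not given: they have to be found in the camera images.
- feeder: Aluminium parts feeder fixed to the worktop: grey base plate 115 x 170 x 8 mm, empty hopper 78 mm wide, top at 150 mm. Origin under the outlet, on the worktop. Own -x: the way the gate opens; +y: the clamp's side; -y: the stop's side; z up. The hopper's front wall, at own x = -95 mm from 105 to 150 mm height, overhangs the grip of the gate, so a gripper from straight above strikes it.
- gate_grip (a point): Centre of the gate's black grip, 69 mm above the worktop, free below: a bar 18 mm wide along its y (pinch this), 26 mm deep, 52 mm long, its top leaning 35 degrees to own -x. Axes as the feeder's; moves with the gate. Take it with the fingers tilted 30 to 50 degrees, pointing down and to own +x in under the hopper, the gripper leaning away to own -x.
- gate_lug (a point): Middle of the front face of the steel lug (12 x 26 x 24 mm) on the gate's -y side, which comes up against the stop. Axes as the feeder's.
- stop_face (a point): Middle of the face of the dark steel stop block (16 x 20 x 44 mm, small black knob on its side, on a rail on the feeder's -y side) that the lug meets. Both points coincide when the gate is home against the stop.
- clamp_grip (a point): Middle of the clamp's black T-handle, a level bar 66 mm long, 12 mm thick, 18 mm high, 187 mm above the worktop, above all near it, at the feeder's own x = -20, y = +68 mm; sinks 3 mm a radian as it is tightened. Its x axis is along the bar, z up: take it from above, across its 12 mm.
- clamp_t (a joint): Turn of the T-handle, rad: grows as it is tightened, clockwise from above; 0 is loose, with the bar along the feeder's own x. It turns against about 0.12 N m and stays where it is left; the foot meets the gate at about 1.0 rad and 0.2 to 0.5 rad more clamps it; end of thread at 2.2.
- clamp_screw: Clamp screw with a black foot 18 mm across, which comes down on the gate plate. Origin on the screw's axis at the worktop's height.
- gate: The steel slide gate: plate 6 mm thick, top 52 mm above the worktop, with grip and lug. Its origin and axes coincide with the feeder's when it is shut; it slides level to the feeder's own -x, at most 75 mm. It is stiff (about 9 N to keep it moving, plus 2 N per 0.1 m/s) and stays where it is left.
- stop: The stop block, locked on its rail: do not shift it. Axes as the feeder's. Its origin lies as far to own -x of the feeder's origin as the gate's will when the lug meets the stop (30 to 50 mm).
- blower: Black rubber dust blower standing upright, 50 mm across, 98 mm high; a bystander. Origin: middle of its underside.
- parts_pot: White round parts pot, 42 mm across, 20 mm high; a bystander. Origin: middle of its underside.
- mug: Black and white mug, 82 mm across, 97 mm high; a bystander. Origin: middle of its underside.

How it is judged:
By the outcome, as a careful person would: the job done as asked, in the order asked, and still so for the second after the job is handed in, with the robot touching nothing.
It also fails if it takes over 58 s, if anything falls off the work surface, if the arm or the gripper's body presses on something with over 40 N, if the wrist force passes 120 N, or if a joint passes its speed limit or range.

ROBOT

A 6-joint arm with a two-finger parallel gripper is mounted at the origin on a cart in front of the work surface, level with it; the furniture and walls round the work are solid. World frame = base frame: x ahead of the robot, y to its left, z up, the work surface at z = 0. Lengths are in m, angles in degrees, forces in N, time in s.
With the tool pointing down it reaches from about 0.225 to 0.875 m from the base axis. Payload 3.4 kg.
Tool frame: the origin (TCP) lies at the very end of the fingers, on their centre line; the grasp point (between the pads) lies 19 mm behind it; z points along the fingers, y is the direction in which the jaws open and shut (so a half turn about z gives the same grasp; the last joint's range is limited). The gripper opens to 85 mm and grips with 20 to 120 N. Pads are 22 mm wide; open, the fingers measure 114 mm over their backs; the gripper's body (76 mm by 85 mm) begins 54 mm behind the grasp point. The pads swing forward as they close: fully open they stand 13 mm farther back than shut.
Start: joints at [61.364, 15.808, 86.224, -0, 77.962, -6.933], TCP at [0.213, 0.534, 0.231] pointing down, gripper open.
Joint ranges: [-165.64, 165.64], [-43.16, 119.46], [12.63, 154.43], [-67.54, 247.53], [6.08, 155.33], [-154.97, 154.97]. Speed limits (degrees/s): [147.25, 147.25, 180, 180, 180, 180].

INTERFACE

Orientations are given as [roll, pitch, yaw] about the fixed x, y, z axes, in that order (R = Rz(yaw) Ry(pitch) Rx(roll)).
In Python, from workcell import telemetry, optics, job gives the robot as it stands.
- The arm moves only by the tool apply_moves, never from a script. Its argument "motion" is a list that holds one entry, the list of rows, each a list of 7 numbers: the shift along the world's x, y, z in m, then the turn, a rotation vector about the world's x, y, z in degrees, then the finger opening in m, from 0 to 0.0854. In form: [[[tx, ty, tz, wx, wy, wz, gripper], ...]]. A call has 1 to 10 rows; each row is the pose to reach, as a shift and turn from the pose commanded when the call began; what a row does not reach only later rows make up. A row lasts 1/12 s, in which the tool goes at most 41.7 mm and 7.16 degrees, less where a joint would pass 70% of its speed; a pose out of reach is approached as far as the arm can. A call with a gripper value outside its range is refused whole. The fingers move at their own pace and stop on an object; the grip force is fixed at half the most. Time passes only in rows, so rows that repeat a pose let the fingers close. It gives the time, the measured TCP pose, the force and the opening at its end, in the units of the state.
- telemetry.get_obs(): the state, without advancing time (a new reading comes with each control period).
- optics.grab_frame(name): name is "scene" or "side" or "wrist"; returns a dict with "pixels" (480x640x3 uint8, red, green, blue), "mtx" (3x3 intrinsics, pixels), "R" (3x3) and "t" (3): a world point X has camera coordinates R X + t; the wrist camera has in their place "mount" (4x4, takes a point from camera to tool coordinates, whose origin is the TCP and whose axes are the flange's). Camera axes: x right, y down, z forward; pixel columns grow to the right and rows downward; lengths in m; the calibration is good to about 2 mm. The wrist camera is an equidistant fisheye: a pixel r from the principal point sees the ray r / f radians off the axis. A picture is of the moment at which its call begins: read the wrist's pose just before it. There is no depth.
- job.sign_off(): hands the job in, once; it reports no verdict.
The state is a dict: "time_s": time; "joint_positions": joint angles; "joint_vel": joint speeds; "joint_torque": joint torques, N m; "tcp_pos": TCP position; "eef_rot": TCP orientation; "force": force on the tool from outside, world axes, zero at the start; "ft_torque": the same for the moment, N m; "opening": finger opening in m.
Only numpy, scipy, OpenCV 4.12 (cv2) and the standard library are available. Lean on these libraries where they do the work, as an engineer would, in place of code of your own. Each camera call takes 0.05 s, during which the arm holds its last target. There are 200 camera calls.

## Working session

There is one attempt and no reset: what is moved stays moved. The work goes in short steps, Python scripts to look and compute and a tool call to move; the robot and the scene stay as the last step left them, time stands still between calls to the robot, and variables do not carry over. Pictures are saved under pics/ and viewed, about 8 in all and at most 12, crops included, and the job is handed in when it is done.

Besides the shell and the picture viewer there is one more tool, called after "Request:" as name([rows], argument=value, ...), one row to a line, values as JSON. apply_moves: Moves the arm, as the interface text tells. Its arguments: {"type":"object","properties":{"motion":{"type":"array"}},"required":["motion"]}

```bash
mkdir -p pics; cat > h.py <<'E'
import numpy as np, cv2, json
from workcell import telemetry, optics, job
from scipy.spatial.transform import Rotation as Ro
def grab(n,save=None):
    o=telemetry.get_obs(); f=optics.grab_frame(n); f['obs']=o
    if save: cv2.imwrite('pics/'+save,cv2.cvtColor(f['pixels'],cv2.COLOR_RGB2BGR))
    np.save('pics/'+(save or n)+'.npy',f,allow_pickle=True); return f
def load(s): return np.load('pics/'+s+'.npy',allow_pickle=True).item()
def ray(f,uv):
    K=np.array(f['mtx']); x=(uv[0]-K[0,2])/K[0,0]; y=(uv[1]-K[1,2])/K[1,1]
    if 'mount' in f:
        r=np.hypot(x,y); d=np.array([x/r*np.sin(r),y/r*np.sin(r),np.cos(r)]) if r>1e-9 else np.array([0,0,1.])
        M=np.array(f['mount']); R=Ro.from_euler('xyz',f['obs']['eef_rot'],degrees=True).as_matrix()
        return R@M[:3,3]+np.array(f['obs']['tcp_pos']), R@M[:3,:3]@d
    R=np.array(f['R']);t=np.array(f['t']); d=R.T@np.array([x,y,1.]); return -R.T@t, d/np.linalg.norm(d)
def plane(f,uv,z):
    o,d=ray(f,uv); return o+d*(z-o[2])/d[2]
def tri(obs):
    A=0;b=0;L=[ray(f,uv) for f,uv in obs]
    for o,d in L:
        P=np.eye(3)-np.outer(d,d); A=A+P; b=b+P@o
    X=np.linalg.solve(A,b); return X,[np.linalg.norm((np.eye(3)-np.outer(d,d))@(X-o))*1000 for o,d in L]
def proj(f,X):
    c=np.array(f['R'])@np.array(X)+np.array(f['t']); p=np.array(f['mtx'])@c; return p[:2]/p[2]
E
python3 - <<'E'
from h import *
for n in ['scene','side','wrist']:
    f=grab(n,n+'0.png'); print(n,np.round(f['mtx'],1).tolist())
    if n!='wrist': print(np.round(-np.array(f['R']).T@f['t'],3), np.round(f['R'],2).tolist())
    else: print(np.round(f['mount'],3).tolist())
print(telemetry.get_obs())
E
```

```text
scene [[459.1, 0.0, 317.1], [0.0, 459.1, 236.6], [0.0, 0.0, 1.0]]
[0.095 0.488 0.49 ] [[-0.85, -0.53, -0.02], [-0.2, 0.35, -0.91], [0.49, -0.77, -0.41]]
side [[583.6, 0.0, 320.7], [0.0, 583.6, 237.5], [0.0, 0.0, 1.0]]
[0.979 0.173 0.964] [[-0.59, 0.81, -0.0], [0.66, 0.48, -0.58], [-0.47, -0.35, -0.81]]
wrist [[371.6, 0.0, 316.6], [0.0, 371.6, 239.7], [0.0, 0.0, 1.0]]
[[0.001, -0.956, -0.295, 0.075], [1.0, 0.001, -0.001, -0.0], [0.002, -0.295, 0.956, -0.142], [0.0, 0.0, 0.0, 1.0]]
{'time_s': 0.15, 'joint_positions': array([ 6.13634916e+01,  1.58400583e+01,  8.62759019e+01,  1.22681861e-03,
        7.79618077e+01, -6.93034082e+00]), 'joint_vel': array([-0.01041706, -0.07946992, -0.29432435,  0.04941773, -0.05648036,
        0.02141774]), 'joint_torque': array([ 3.32325348e-03, -4.17143619e+01, -2.46033454e+01, -1.55478861e-04,
        7.57969217e-03, -2.82972519e-05]), 'tcp_pos': array([0.21245991, 0.53391411, 0.23064934]), 'eef_rot': array([-1.79922945e+02, -1.05743945e-02,  1.58293569e+02]), 'force': array([-0.1420576 , -0.03596343,  0.14477255]), 'ft_torque': array([0.03292633, 0.00789428, 0.00261687]), 'opening': 0.08559375625471566}
```

View pics/scene0.png

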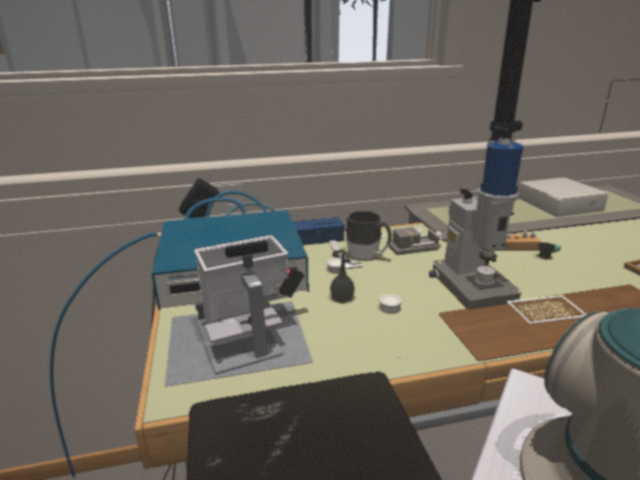

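View pics/side0.png

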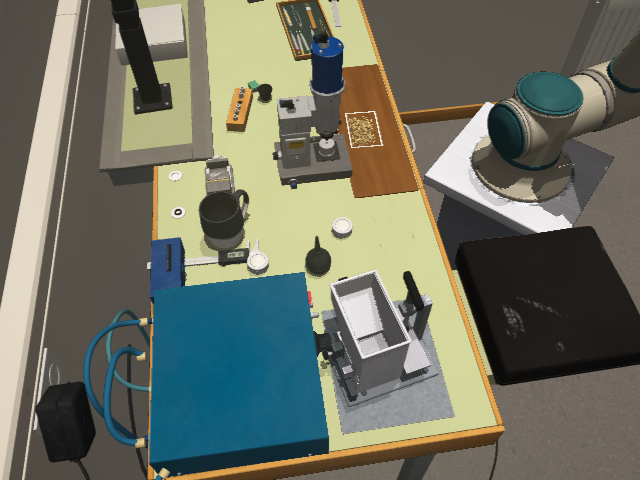

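Scene: the feeder is at ~(240,300), its grip at (292,282) and T-handle at (247,247). Side: the hopper is at ~(370,320), the grip at ~(325,345), the T-handle at ~(412,288). I'll zoom in on both.

```bash
python3 - <<'E'
from h import *
a=cv2.imread('pics/scene0.png')[225:385,160:320]; b=cv2.imread('pics/side0.png')[260:420,300:460]
g=lambda i,x0,y0:cv2.resize(i,(640,640)[:2],interpolation=cv2.INTER_CUBIC)
im=np.hstack([cv2.resize(a,(400,400),interpolation=cv2.INTER_CUBIC),cv2.resize(b,(400,400),interpolation=cv2.INTER_CUBIC)])
im=cv2.convertScaleAbs(im,alpha=1.5,beta=10)
cv2.imwrite('pics/z1.png',im)
for n in ['scene0.png','side0.png']:
    f=load(n); print(n,[np.round(plane(f,p,z),3).tolist() for p,z in ([((240,300),.1),((343,298),0),((390,302),0),((247,247),.187)] if n[1]=='c' else [((370,320),.15),((412,288),.187),((318,270),0),((342,232),0)])])
E
```

```text
scene0.png [[0.539, 0.024, 0.1], [0.479, -0.207, 0.0], [0.392, -0.242, 0.0], [0.533, 0.004, 0.187]]
side0.png [[0.593, -0.021, 0.15], [0.526, 0.01, 0.187], [0.491, -0.199, 0.0], [0.388, -0.214, -0.0]]
```

View pics/z1.png

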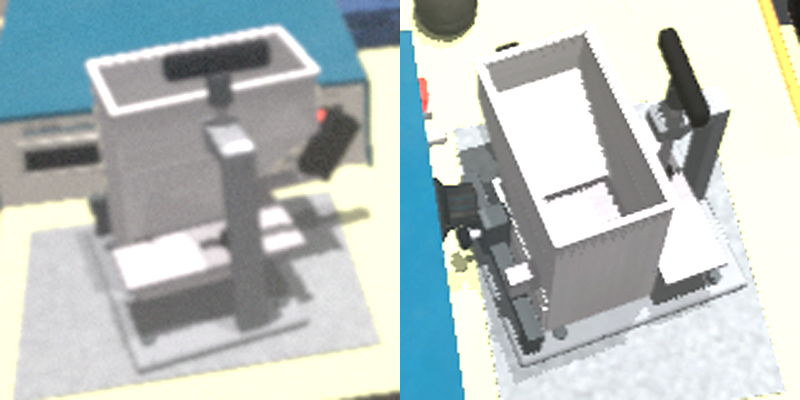

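Crop: the rim corners, T-handle ends and grip (left crop 330,143) are clear. The dark stop with its knob is at right crop ~(480,215), the lug at ~(520,272). Next I triangulate the rim corners and bar ends.

```bash
python3 - <<'E'
from h import *
s,d=load('scene0.png'),load('side0.png')
S=lambda u,v:(160+u/2.5-.3,225+v/2.5-.3); D=lambda u,v:(300+(u-400)/2.5-.3,260+v/2.5-.3)
P={'-x+y':((320,70),(585,33)),'+x+y':((110,112),(672,208)),'+x-y':((88,65),(557,248)),'-x-y':((275,27),(480,68)),
'barA':((270,52),(667,37)),'barB':((166,65),(700,118))}
X={}
for k,(a,b) in P.items():
    x,r=tri([(s,S(*a)),(d,D(*b))]); X[k]=x; print(k,np.round(x,4),np.round(r,1))
for a,b in [('-x+y','+x+y'),('-x-y','+x-y'),('barA','barB'),('-x-y','-x+y'),('+x-y','+x+y')]:
    v=X[b]-X[a]; print(a,b,np.linalg.norm(v).round(4),np.degrees(np.arctan2(v[1],v[0])).round(1))
print('barmid',(X['barA']+X['barB'])/2)
# knob/lug/plane guess in side view
print('lug',plane(d,D(520,265),.06),'stop?',plane(d,D(490,215),.07))
print('grip',[plane(d,D(507,47),.09)], 'grip scene ray',[np.round(v,3) for v in ray(s,S(330,143))])
E
```

```text
-x+y [ 0.513  -0.0678  0.1491] [4.4 4.4]
+x+y [0.5903 0.0466 0.1511] [1.4 1.4]
+x-y [0.653  0.0047 0.1509] [1.6 1.6]
-x-y [ 0.5785 -0.1058  0.1525] [2.9 2.9]
barA [ 0.508  -0.0124  0.1872] [2.8 2.8]
barB [0.5482 0.0355 0.1896] [1.2 1.2]
-x+y +x+y 0.1381 56.0
-x-y +x-y 0.1332 56.0
barA barB 0.0626 50.0
-x-y -x+y 0.0758 149.9
+x-y +x+y 0.0754 146.2
barmid [0.52810476 0.01156599 0.18841814]
lug [ 0.6420102  -0.02550448  0.06      ] stop? [ 0.6284712  -0.05962508  0.07      ]
grip [array([ 0.52495645, -0.11918282,  0.09      ])] grip scene ray [array([0.095, 0.488, 0.49 ]), array([ 0.514, -0.701, -0.494])]
```

Request:
apply_moves([
  [[0, 0, 0.03, 0, 0, -5, 0.085], [0.02, -0.03, 0.06, 0, 0, -10, 0.085], [0.035, -0.065, 0.08, 0, 0, -15, 0.085], [0.05, -0.1, 0.1, 0, 0, -20, 0.085], [0.065, -0.135, 0.1, 0, 0, -25, 0.085], [0.08, -0.17, 0.1, 0, 0, -31, 0.085], [0.1, -0.2, 0.1, 0, 0, -37, 0.085], [0.115, -0.235, 0.1, 0, 0, -43, 0.085], [0.13, -0.27, 0.1, 0, 0, -49, 0.085], [0.15, -0.3, 0.1, 0, 0, -55, 0.085]],
])

```text
time_s: 0.98
tcp_pos: [0.362, 0.232, 0.3314]
eef_rot: [-180.0, 0.0, 103.0]
force: [0.6, 0.3, -0.1]
opening: 0.0848
```

Request:
apply_moves([
  [[0.015, -0.03, 0, 0, 0, -6, 0.085], [0.03, -0.06, 0, 0, 0, -12, 0.085], [0.045, -0.095, 0, 0, 0, -18, 0.085], [0.06, -0.13, 0, 0, 0, -24, 0.085], [0.075, -0.165, 0, 0, 0, -30, 0.085], [0.09, -0.2, 0, 0, 0, -36, 0.085], [0.105, -0.235, 0, 0, 0, -42, 0.085], [0.12, -0.265, 0, 0, 0, -47, 0.085], [0.135, -0.284, 0, 0, 0, -47, 0.085], [0.135, -0.284, 0, 0, 0, -47, 0.085]],
])

```text
time_s: 1.82
tcp_pos: [0.5001, -0.0539, 0.3302]
eef_rot: [179.9, 0.1, 56.0]
force: [0.4, 0.4, 0.6]
opening: 0.085
```

```bash
python3 - <<'E'
from h import *
f=grab('wrist','w1.png'); o=f['obs'];print(o['time_s'],o['tcp_pos'],o['eef_rot'],o['joint_positions'])
E
```

```text
1.8167 [ 0.50013577 -0.05393131  0.33023567] [1.79908994e+02 9.01494028e-02 5.60283667e+01] [-13.99985862   7.10326451  83.7865514   -0.1158272   89.0554444
  19.97355714]
```

View pics/w1.png

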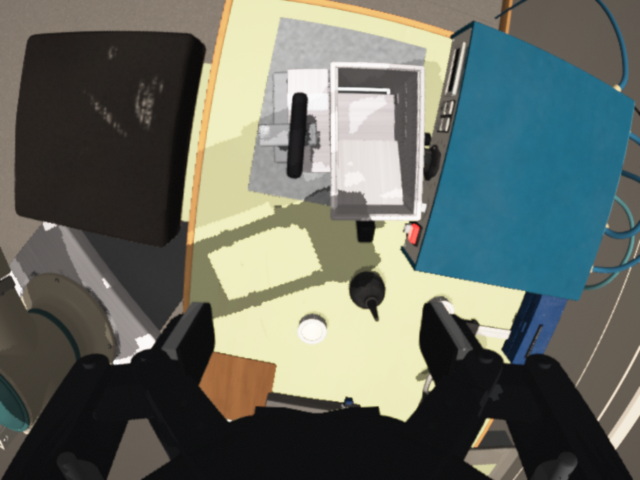

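Wrist view: hopper rim front corners (331,217),(421,218), bar (300,95)–(295,175), grip end (366,231), blower (367,288), pot (312,328). The blower stands right in line behind the grip, so its position needs care.

```bash
python3 - <<'E'
from h import *
f=load('w1.png'); s,d=load('scene0.png'),load('side0.png')
g=cv2.cvtColor(f['pixels'],cv2.COLOR_RGB2GRAY)
m=((g<60)*255).astype(np.uint8)
n,l,st,c=cv2.connectedComponentsWithStats(m)
for i in range(1,n):
    x,y,w,h,a=st[i]
    if 40<a<4000 and 250<x<450 and y<340: print('dark',st[i],c[i].round(1), cv2.minAreaRect(np.argwhere(l==i)[:,::-1].astype(np.float32)))
q=lambda u,v,z:plane(f,(u,v),z)
C=[q(331,219,.15),q(422,220,.15),q(330,63,.15),q(425,64,.15)]
for x in C: print(np.round(x,4))
for a,b in [(0,2),(1,3),(1,0),(3,2)]:
    v=C[b]-C[a]; print(np.linalg.norm(v).round(4),np.degrees(np.arctan2(v[1],v[0])).round(1))
a,b=q(300,95,.196),q(295,175,.196); v=a-b; print('bar',(a+b)/2,np.linalg.norm(v),np.degrees(np.arctan2(v[1],v[0])))
S=lambda u,v:(160+u/2.5-.3,225+v/2.5-.3); D=lambda u,v:(300+(u-400)/2.5-.3,260+v/2.5-.3)
print('rim -x+y',tri([(f,(331,219)),(s,S(320,70)),(d,D(585,33))]))
print('rim +x-y',tri([(f,(425,64)),(s,S(88,65)),(d,D(557,248))]))
print('barA',tri([(f,(295,175)),(s,S(270,52)),(d,D(667,37))]));print('barB',tri([(f,(300,95)),(s,S(166,65)),(d,D(700,118))]))
print('blower',q(367,288,.025),q(367,288,.03),'tip',q(375,318,.098),'tip tri',tri([(f,(375,319)),(d,(317,237)),(s,(343,252))]))
print('pot',q(312,328,.02))
print('griptop',q(366,231,.085))
E
```

```text
dark [449  48  11  44 134] [453.9  69.4] ((453.90386962890625, 69.48077392578125), (3.1378579139709473, 44.12613296508789), 11.309932708740234)
dark [ 287   93   21   85 1278] [297.  135.7] ((297.636474609375, 135.19638061523438), (18.30864906311035, 84.59310913085938), 6.842772960662842)
dark [425 134   6  11  57] [427.3 139.1] ((427.5, 139.0), (10.0, 5.0), 90.0)
dark [424 145  17  36 426] [431.3 162. ] ((431.9461364746094, 162.52349853515625), (15.294620513916016, 35.42465591430664), 3.012787342071533)
dark [356 221  19  21 348] [364.9 230.4] ((365.0, 231.0), (20.0, 18.0), 90.0)
dark [410 222  12  24  62] [417.  232.5] ((417.044921875, 232.88345336914062), (23.85926055908203, 10.151965141296387), 80.13418579101562)
dark [402 247  15  22  67] [408.8 257.9] ((409.2691955566406, 256.6538391113281), (24.12946128845215, 5.269652366638184), 56.3099365234375)
dark [ 350  271   35   48 1055] [367.  290.2] ((365.74481201171875, 292.3733825683594), (35.084991455078125, 42.62176513671875), 17.650123596191406)
[ 0.5085 -0.0665  0.15  ]
[ 0.5781 -0.1138  0.15  ]
[0.5841 0.0486 0.15  ]
[0.6552 0
[... 413 characters left out ...]
, np.float64(1.385122325513015)])
barA (array([ 0.50833456, -0.0127447 ,  0.18712962]), [np.float64(0.5343515337967899), np.float64(2.7913962118666884), np.float64(2.8931939068773818)])
barB (array([0.54750159, 0.03560891, 0.1895191 ]), [np.float64(0.9215886406897312), np.float64(1.0681000285007185), np.float64(1.5531083532163812)])
blower [ 0.48369363 -0.20115828  0.025     ] [ 0.48434786 -0.19881928  0.03      ] tip [ 0.48122967 -0.20551885  0.098     ] tip tri (array([ 0.48185954, -0.2062367 ,  0.10019652]), [np.float64(1.2153675412310572), np.float64(3.11306191803237), np.float64(3.0234936833336508)])
pot [ 0.38687998 -0.21334631  0.02      ]
griptop [ 0.52614681 -0.11412295  0.085     ]
```

Request:
apply_moves([
  [[0, -0.03, -0.01, 5.5, -3.6, 0, 0.06], [0, -0.06, -0.02, 11, -7.2, 0, 0.05], [0, -0.09, -0.04, 16.5, -10.8, 1, 0.05], [0, -0.103, -0.07, 22, -14.5, 1, 0.05], [0, -0.103, -0.1, 27.5, -18.2, 1, 0.05], [0, -0.103, -0.13, 27.5, -18.2, 1, 0.05], [0, -0.103, -0.15, 27.5, -18.2, 1, 0.05], [0, -0.103, -0.166, 27.5, -18.2, 1, 0.05], [0, -0.103, -0.166, 27.5, -18.2, 1, 0.05], [0, -0.103, -0.166, 27.5, -18.2, 1, 0.05]],
])

```text
time_s: 2.7
tcp_pos: [0.4973, -0.1513, 0.1653]
eef_rot: [179.9, -33.0, 57.4]
force: [-1.0, 0.3, 0.3]
opening: 0.0501
```

```bash
python3 - <<'E'
from h import *
f=grab('wrist','w2.png'); o=f['obs'];print(o['time_s'],o['tcp_pos'],o['eef_rot'],o['joint_positions'])
print(Ro.from_euler('xyz',o['eef_rot'],degrees=True).as_matrix().round(3))
a=cv2.imread('pics/w2.png'); grab('side','s2.png'); b=cv2.imread('pics/s2.png')
cv2.imwrite('pics/z2.png',np.hstack([cv2.resize(a[:,120:520],(500,600)),cv2.resize(b[200:440,260:380],(300,600),interpolation=cv2.INTER_CUBIC)]))
E
```

```text
2.7 [ 0.49734795 -0.15131975  0.16527337] [179.93565242 -33.04007977  57.36675391] [-47.17047918  15.79400836 105.77133843  33.91667032  71.14718384
 -29.40886081]
[[ 0.452  0.842  0.295]
 [ 0.706 -0.54   0.459]
 [ 0.545  0.001 -0.838]]
```

View pics/z2.png

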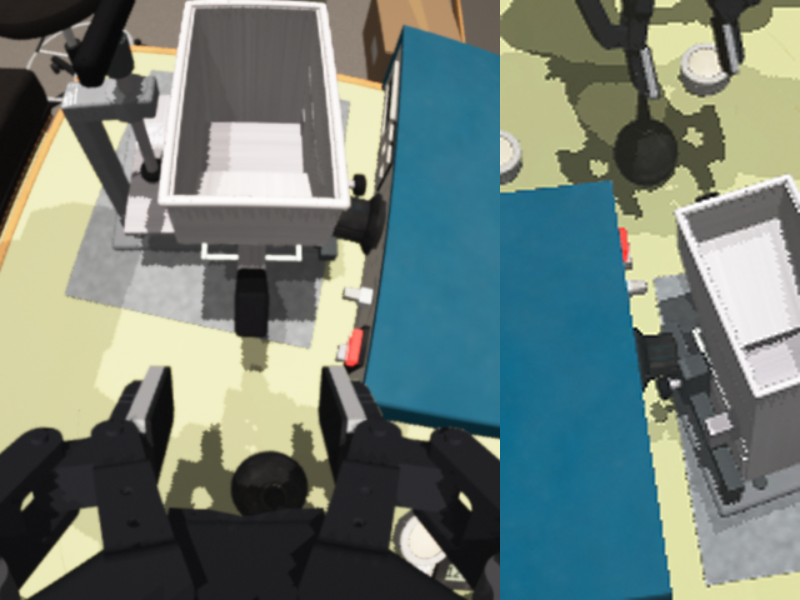

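Grip is at crop (252,302), centred between the fingers; the blower, under the gripper, is at (268,485). I triangulate the grip's top-front edge from the two wrist views.

```bash
python3 - <<'E'
from h import *
f1,f2=load('w1.png'),load('w2.png'); ex=np.array([.545,.839]);ey=np.array([-.839,.545])
g=cv2.cvtColor(f2['pixels'],cv2.COLOR_RGB2GRAY)
n,l,st,c=cv2.connectedComponentsWithStats(((g<45)*255).astype(np.uint8))
for i in range(1,n):
    x,y,w,h,a=st[i]
    if abs(x+w/2-322)<40 and 190<y<300 and a>40: print(st[i],c[i])
print(g[255:275,322])
own=lambda X:(np.round([(X[:2]-[.596,-.0085])@ex,(X[:2]-[.596,-.0085])@ey,X[2]],4))
for v in (268,270):
    X,r=tri([(f1,(365,242)),(f2,(321.5,v))]); print(X.round(4),np.round(r,1),'own',own(X))
print('at z .083',own(plane(f1,(365,242),.083)),own(plane(f2,(321.5,269),.083)))
# hopper front corners, w2 check
A=tri([(f1,(331,219)),(f2,(120+160*.8,204*.8))]);B=tri([(f1,(422,220)),(f2,(120+349*.8,205*.8))]);print(own(A[0]),own(B[0]),A,B)
# blower bulb centre, tip hidden
print('blower',own(plane(f2,(120+268*.8,485*.8),.028)), own(np.array([.4819,-.2062,.1])))
E
```

```text
[ 308  215   28   55 1386] [321.15079365 241.70851371]
[   22   294   618   186 57525] [327.38654498 414.04604954]
[ 24  23  23  23  24  24  24  23  24  23  26  23  23  27  60 107 124 126
 127 126]
[ 0.5188 -0.1246  0.0841] [0.3 0.3] own [-0.1395  0.0015  0.0841]
[ 0.5185 -0.1254  0.0817] [0.1 0.1] own [-0.1403  0.0013  0.0817]
at z .083 [-0.1399  0.0016  0.083 ] [-0.1399  0.0012  0.083 ]
[-0.0963  0.0417  0.15  ] [-0.0973 -0.0401  0.1532] (array([ 0.50858967, -0.0665192 ,  0.1500143 ]), [np.float64(0.05566521749726286), np.float64(0.05566521749708761)]) (array([ 0.57664615, -0.11193474,  0.15316473]), [np.float64(1.2183696400077877), np.float64(1.2183696400079114)])
blower [-0.2251 -0.0102  0.028 ] [-0.2281 -0.012   0.1   ]
```

Request:
apply_moves([
  [[0.006, 0.009, -0.017, 0, 0, 0, 0.05], [0.012, 0.018, -0.034, 0, 0, 0, 0.05], [0.018, 0.027, -0.051, 0, 0, 0, 0.05], [0.024, 0.036, -0.068, 0, 0, 0, 0.05], [0.03, 0.044, -0.084, 0, 0, 0, 0.05], [0.037, 0.053, -0.104, 0, 0, 0, 0.05], [0.037, 0.053, -0.104, 0, 0, 0, 0.05], [0.037, 0.053, -0.104, 0, 0, 0, 0.05]],
])

```text
time_s: 3.47
tcp_pos: [0.5351, -0.099, 0.0621]
eef_rot: [179.8, -33.0, 57.5]
force: [-0.1, -0.3, -0.5]
opening: 0.05
```

```bash
python3 - <<'E'
from h import *
f=grab('wrist','w3.png'); o=f['obs'];print(o['tcp_pos'],o['force'],o['ft_torque'])
a=cv2.imread('pics/w3.png'); grab('side','s3.png'); b=cv2.imread('pics/s3.png')
cv2.imwrite('pics/z3.png',np.hstack([cv2.resize(a[:,120:520],(500,600)),cv2.resize(b[200:440,260:380],(300,600),interpolation=cv2.INTER_CUBIC)]))
E
```

```text
[ 0.53505966 -0.09904832  0.0620768 ] [-0.07939931 -0.28870165 -0.54508173] [-0.22283283  0.14135784 -0.00247896]
```

View pics/z3.png

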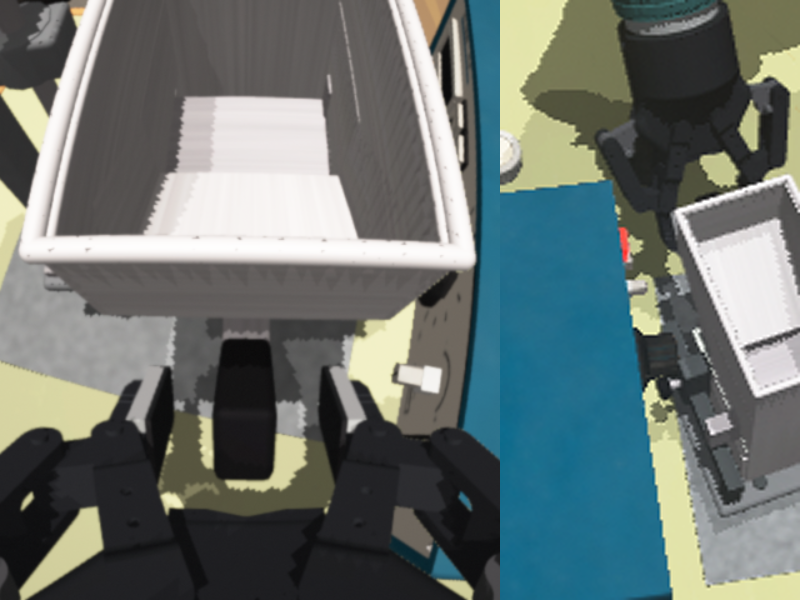

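Fingers straddle the grip at crop (245,410) with clear gaps. I check the blue box's clearance for the pull.

```bash
python3 - <<'E'
from h import *
f1,f3=load('w1.png'),load('w3.png'); d=load('side0.png');ex=np.array([.545,.839]);ey=np.array([-.839,.545])
own=lambda X:(np.round([(X[:2]-[.596,-.0085])@ex,(X[:2]-[.596,-.0085])@ey,X[2]],4))
X,r=tri([(f1,(418,268)),(d,(305,272))]); print(own(X),r)
X,r=tri([(f1,(472,24)),(d,(328,437))]); print(own(X),r)
E
```

```text
[-0.1677 -0.0584  0.0921] [np.float64(1.204549866029766), np.float64(1.204549866029745)]
[ 0.1113 -0.1221  0.0747] [np.float64(0.7168757527471313), np.float64(0.7168757527471923)]
```

Request:
apply_moves([
  [[0, 0, 0, 0, 0, 0, 0.035], [0, 0, 0, 0, 0, 0, 0.02], [0, 0, 0, 0, 0, 0, 0.008], [0, 0, 0, 0, 0, 0, 0.005], [0, 0, 0, 0, 0, 0, 0.005], [0, 0, 0, 0, 0, 0, 0.005], [0, 0, 0, 0, 0, 0, 0.005], [0, 0, 0, 0, 0, 0, 0.005]],
])

```text
time_s: 4.23
tcp_pos: [0.5341, -0.0997, 0.0625]
eef_rot: [179.8, -33.0, 57.3]
force: [-5.2, -1.4, 6.8]
opening: 0.0175
```

Request:
apply_moves([
  [[-0.0011, -0.0017, 0, 0, 0, 0, 0.005], [-0.0022, -0.0034, 0, 0, 0, 0, 0.005], [-0.0033, -0.005, 0, 0, 0, 0, 0.005], [-0.0044, -0.0067, 0, 0, 0, 0, 0.005], [-0.0055, -0.0084, 0, 0, 0, 0, 0.005], [-0.0065, -0.0101, 0, 0, 0, 0, 0.005], [-0.0076, -0.0117, 0, 0, 0, 0, 0.005], [-0.0087, -0.0134, 0, 0, 0, 0, 0.005], [-0.0098, -0.0151, 0, 0, 0, 0, 0.005], [-0.0109, -0.0168, 0, 0, 0, 0, 0.005]],
])

```text
time_s: 5.07
tcp_pos: [0.5243, -0.1143, 0.0625]
eef_rot: [180.0, -33.3, 57.2]
force: [4.2, 8.5, 0.9]
opening: 0.0175
```

Request:
apply_moves([
  [[-0.0011, -0.0017, 0, 0, 0, 0, 0.005], [-0.0022, -0.0034, 0, 0, 0, 0, 0.005], [-0.0033, -0.005, 0, 0, 0, 0, 0.005], [-0.0044, -0.0067, 0, 0, 0, 0, 0.005], [-0.0055, -0.0084, 0, 0, 0, 0, 0.005]],
])

```text
time_s: 5.48
tcp_pos: [0.5188, -0.1226, 0.0625]
eef_rot: [180.0, -33.3, 57.2]
force: [4.7, 8.7, 0.3]
opening: 0.0176
```

```bash
python3 - <<'E'
from h import *
grab('side','s4.png'); b=cv2.imread('pics/s4.png'); grab('scene','c4.png'); c=cv2.imread('pics/c4.png')
a=cv2.imread('pics/s3.png')
k=lambda i:cv2.resize(i[310:410,310:410],(400,400),interpolation=cv2.INTER_CUBIC)
im=cv2.convertScaleAbs(np.hstack([k(b),cv2.resize(c[210:370,190:350],(400,400),interpolation=cv2.INTER_CUBIC)]),alpha=1.5,beta=10)
cv2.imwrite('pics/z4.png',im); print(telemetry.get_obs()['force'])
E
```

```text
[2.95951884 7.79467393 1.3406216 ]
```

View pics/z4.png

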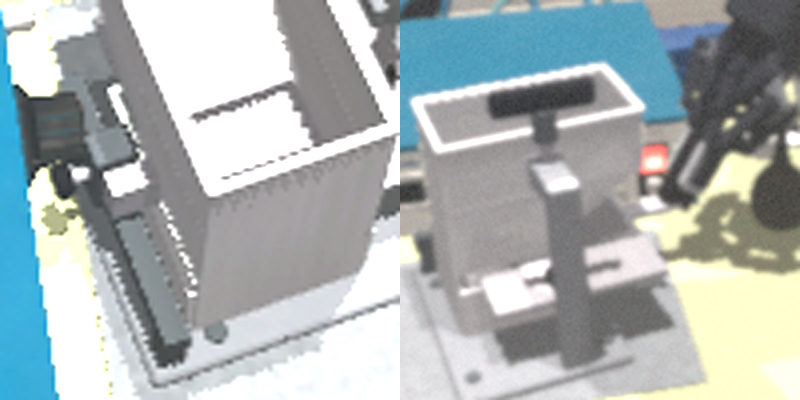

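Side crop: the lug's light top at (122,178) is now just short of the dark stop (110,140). Scene crop: the blower (780,190) still stands upright. I continue slowly.

Request:
apply_moves([
  [[-0.0005, -0.0008, 0, 0, 0, 0, 0.005], [-0.0011, -0.0017, 0, 0, 0, 0, 0.005], [-0.0016, -0.0025, 0, 0, 0, 0, 0.005], [-0.0022, -0.0034, 0, 0, 0, 0, 0.005], [-0.0027, -0.0042, 0, 0, 0, 0, 0.005]],
])

```text
time_s: 6.0
tcp_pos: [0.5172, -0.125, 0.0627]
eef_rot: [-179.9, -33.5, 57.0]
force: [16.6, 18.6, -8.6]
opening: 0.0173
```

Request:
apply_moves([
  [[-0.0005, -0.0008, 0, 0, 0, 0, 0.005], [-0.0011, -0.0017, 0, 0, 0, 0, 0.005], [-0.0016, -0.0025, 0, 0, 0, 0, 0.005]],
])

```text
time_s: 6.25
tcp_pos: [0.517, -0.1252, 0.0628]
eef_rot: [-179.8, -33.8, 56.9]
force: [27.6, 28.5, -15.6]
opening: 0.017
```

Request:
apply_moves([
  [[-0.0005, -0.0008, 0, 0, 0, 0, 0.005], [-0.0011, -0.0017, 0, 0, 0, 0, 0.005], [-0.0016, -0.0025, 0, 0, 0, 0, 0.005]],
])

```text
time_s: 6.5
tcp_pos: [0.5168, -0.1254, 0.0629]
eef_rot: [-179.7, -34.1, 56.8]
force: [38.5, 37.0, -23.5]
opening: 0.0172
```

Home: the arm stopped advancing while the pull rose to ~50 N. I ease off until the load is small, without pushing the gate back.

Request:
apply_moves([
  [[0.0016, 0.0025, 0, 0, 0, 0, 0.005], [0.0033, 0.005, 0, 0, 0, 0, 0.005], [0.0049, 0.0075, 0, 0, 0, 0, 0.005], [0.0049, 0.0075, 0, 0, 0, 0, 0.005]],
])

```text
time_s: 6.83
tcp_pos: [0.5174, -0.1248, 0.0626]
eef_rot: [179.9, -33.2, 57.2]
force: [-0.0, 4.5, 3.4]
opening: 0.0173
```

Request:
apply_moves([
  [[0, 0, 0, 0, 0, 0, 0.02], [0, 0, 0, 0, 0, 0, 0.035], [0, 0, 0, 0, 0, 0, 0.045], [0, 0, 0, 0, 0, 0, 0.045], [0, 0, 0.01, 0, 0, 0, 0.045], [0, 0, 0.03, 0, 0, 0, 0.045], [0, 0, 0.06, 0, 0, 0, 0.045], [0, 0, 0.09, 0, 0, 0, 0.045], [0, 0, 0.12, 0, 0, 0, 0.045], [0, 0, 0.15, 0, 0, 0, 0.045]],
])

```text
time_s: 7.67
tcp_pos: [0.5169, -0.1267, 0.2134]
eef_rot: [179.8, -32.9, 57.4]
force: [0.6, -0.5, -0.4]
opening: 0.0452
```

Request:
apply_moves([
  [[0, 0, 0.03, -5.5, 3.6, 0, 0.045], [0, 0, 0.06, -11, 7.2, 0, 0.045], [0, 0, 0.09, -16.5, 10.8, 0, 0.045], [0, 0.02, 0.1, -22, 14.5, 0, 0.045], [0, 0.04, 0.11, -27.5, 18, 0, 0.045], [0, 0.06, 0.11, -27.5, 18, 0, 0.045], [0, 0.08, 0.11, -27.5, 18, 0, 0.045], [0, 0.08, 0.11, -27.5, 18, 0, 0.045], [0, 0.08, 0.11, -27.5, 18, 0, 0.045]],
])

```text
time_s: 8.42
tcp_pos: [0.517, -0.0459, 0.322]
eef_rot: [-179.9, -0.1, 57.4]
force: [-0.7, -0.5, -0.7]
opening: 0.0449
```

```bash
python3 - <<'E'
from h import *
f=grab('wrist','w5.png'); o=f['obs'];print(o['time_s'],o['tcp_pos'],o['eef_rot'],o['joint_positions'].round(1))
grab('side','s5.png'); b=cv2.imread('pics/s5.png'); a=cv2.imread('pics/w5.png')
k=cv2.resize(b[310:410,310:410],(400,400),interpolation=cv2.INTER_CUBIC)
im=np.hstack([cv2.convertScaleAbs(k,alpha=1.5,beta=10),cv2.resize(a[:400,220:470],(250,400))])
cv2.imwrite('pics/z5.png',im)
E
```

```text
8.4167 [ 0.51695906 -0.04594225  0.32200875] [-1.79938293e+02 -8.74158976e-02  5.73919691e+01] [-12.8   8.7  83.    0.1  88.3  19.8]
```

View pics/z5.png

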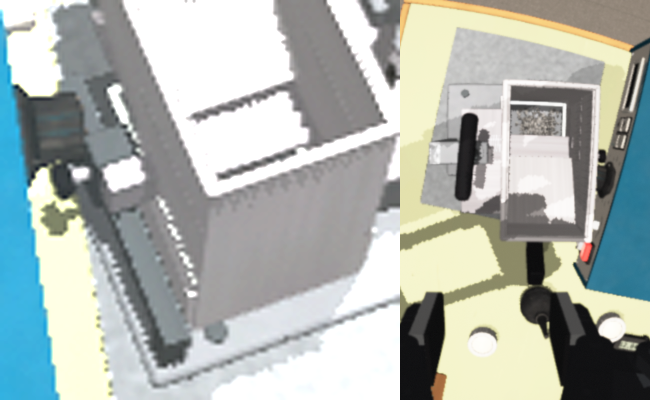

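Side crop: the lug's top (125,172) now touches the dark stop. Wrist crop: bar at (467,155), grip drawn out at (535,262), blower (537,305) untouched. Next I locate the bar.

```bash
python3 - <<'E'
from h import *
R={}
for n in ['w1.png','w5.png']:
    f=load(n); g=cv2.cvtColor(f['pixels'],cv2.COLOR_RGB2GRAY)
    k,l,st,c=cv2.connectedComponentsWithStats(((g<60)*255).astype(np.uint8))
    for i in range(1,k):
        x,y,w,h,a=st[i]
        if 800<a<3000 and 260<x<310 and 60<y<200:
            p=np.argwhere(l==i)[:,::-1].astype(np.float32); v=cv2.fitLine(p,cv2.DIST_L2,0,.01,.01).ravel(); s=(p-v[2:])@v[:2]
            e=[v[2:]+v[:2]*s.min(),v[2:]+v[:2]*s.max()]; e.sort(key=lambda q:q[1]); R[n]=(f,e); print(n,st[i],np.round(e,1))
            for z in(.187,.191,.196):
                A,B=plane(f,e[0],z),plane(f,e[1],z); print(z,((A+B)/2).round(4),np.linalg.norm(A-B).round(4),np.degrees(np.arctan2(*(A-B)[1::-1])).round(1))
for j in (0,1): print(tri([(R[n][0],R[n][1][j]) for n in R]))
E
```

```text
w1.png [ 287   93   21   85 1278] [[300.4  93. ]
 [293.6 177.2]]
0.187 [0.5273 0.0115 0.187 ] 0.0653 51.1
0.191 [0.5275 0.0114 0.191 ] 0.0644 51.1
0.196 [0.5278 0.0114 0.196 ] 0.0632 51.1
w5.png [ 275  114   24   86 1329] [[290.5 113.8]
 [281.9 199.3]]
0.187 [0.5272 0.0113 0.187 ] 0.0649 51.0
0.191 [0.5276 0.0114 0.191 ] 0.064 51.0
0.196 [0.5282 0.0115 0.196 ] 0.0628 51.0
(array([0.54773188, 0.03629963, 0.19208565]), [np.float64(0.1141032858137245), np.float64(0.11410328581391796)])
(array([ 0.50688695, -0.01387572,  0.18759318]), [np.float64(0.016940260855187485), np.float64(0.01694026085521439)])
```

Request:
apply_moves([
  [[0.0035, 0.02, 0, 0, 0, -3, 0.035], [0.007, 0.04, -0.01, 0, 0, -6.4, 0.035], [0.0105, 0.0573, -0.03, 0, 0, -6.4, 0.035], [0.0105, 0.0573, -0.055, 0, 0, -6.4, 0.035], [0.0105, 0.0573, -0.08, 0, 0, -6.4, 0.035], [0.0105, 0.0573, -0.1, 0, 0, -6.4, 0.035], [0.0105, 0.0573, -0.1, 0, 0, -6.4, 0.035], [0.0105, 0.0573, -0.1, 0, 0, -6.4, 0.035]],
])

```text
time_s: 9.18
tcp_pos: [0.5273, 0.0093, 0.2207]
eef_rot: [-179.8, -0.0, 50.8]
force: [0.4, 0.2, -0.2]
opening: 0.0351
```

```bash
python3 - <<'E'
from h import *
f=grab('wrist','w6.png'); o=f['obs'];print(o['time_s'],o['tcp_pos'],o['eef_rot'],o['force'],o['ft_torque'])
a=cv2.imread('pics/w6.png'); cv2.imwrite('pics/z6.png',a)
E
```

```text
9.1833 [0.52726688 0.00934773 0.22067116] [-1.79777262e+02 -1.71810255e-02  5.07645816e+01] [ 0.38950911  0.24626995 -0.15264633] [-0.00541735  0.02212478 -0.05123876]
```

View pics/z6.png

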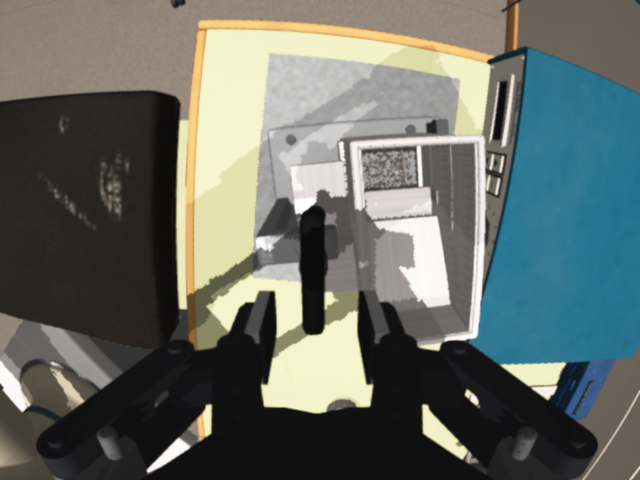

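The bar (x≈313) is nearly centred and parallel between the fingers (inner pads 273 and 361). Descend and close.

Request:
apply_moves([
  [[0, 0.002, -0.015, 0, 0, 0, 0.035], [0, 0.002, -0.03, 0, 0, 0, 0.035], [0, 0.002, -0.049, 0, 0, 0, 0.035], [0, 0.002, -0.049, 0, 0, 0, 0.035], [0, 0.002, -0.049, 0, 0, 0, 0.02], [0, 0.002, -0.049, 0, 0, 0, 0.005], [0, 0.002, -0.049, 0, 0, 0, 0.005], [0, 0.002, -0.049, 0, 0, 0, 0.005], [0, 0.002, -0.049, 0, 0, 0, 0.005]],
])

```text
time_s: 9.98
tcp_pos: [0.528, 0.0129, 0.174]
eef_rot: [-180.0, -0.2, 50.9]
force: [-2.2, 2.1, 6.0]
opening: 0.0114
```

Request:
apply_moves([
  [[0, 0, 0, 0, 0, -4, 0.005], [0, 0, -0.0004, 0, 0, -8, 0.005], [0, 0, -0.0006, 0, 0, -12, 0.005], [0, 0, -0.0008, 0, 0, -16, 0.005], [0, 0, -0.001, 0, 0, -20, 0.005], [0, 0, -0.0012, 0, 0, -24, 0.005], [0, 0, -0.0014, 0, 0, -28, 0.005], [0, 0, -0.0017, 0, 0, -32, 0.005], [0, 0, -0.0019, 0, 0, -36, 0.005], [0, 0, -0.0021, 0, 0, -40, 0.005]],
])

```text
time_s: 10.82
tcp_pos: [0.5282, 0.0125, 0.1719]
eef_rot: [-179.9, -0.2, 10.7]
force: [-3.5, 0.6, 6.8]
opening: 0.0115
```

```bash
python3 - <<'E'
from h import *
o=telemetry.get_obs();print(o['eef_rot'],o['force'],o['ft_torque'],o['joint_positions'].round(1))
E
```

```text
[-179.94552985   -0.22380803   10.73272438] [-3.51581082  0.61811602  6.8322955 ] [0.08653637 0.47558131 0.14430046] [-6.3 14.1 97.5  0.1 68.2 73. ]
```

Request:
apply_moves([
  [[0, 0, -0.0002, 0, 0, -4, 0.005], [0, 0, -0.0004, 0, 0, -8, 0.005], [0, 0, -0.0006, 0, 0, -11, 0.005], [0, 0, -0.0007, 0, 0, -14, 0.005], [0, 0, -0.0009, 0, 0, -17, 0.005], [0, 0, -0.001, 0, 0, -20, 0.005], [0, 0, -0.001, 0, 0, -20, 0.005]],
])

```text
time_s: 11.4
tcp_pos: [0.5283, 0.0124, 0.1712]
eef_rot: [-179.9, -0.3, -9.2]
force: [-3.6, 1.0, 8.2]
opening: 0.0119
```

```bash
python3 - <<'E'
from h import *
o=telemetry.get_obs();print(o['eef_rot'],o['force'],o['ft_torque'])
E
```

```text
[-179.92158579   -0.25431944   -9.17482572] [-3.64178362  0.97853933  8.20166199] [0.05611932 0.59431391 0.0132814 ]
```

Request:
apply_moves([
  [[0, 0, -0.0002, 0, 0, -3, 0.005], [0, 0, -0.0003, 0, 0, -6, 0.005], [0, 0, -0.0004, 0, 0, -9, 0.005], [0, 0, -0.0006, 0, 0, -12, 0.005], [0, 0, -0.0006, 0, 0, -12, 0.005]],
])

```text
time_s: 11.82
tcp_pos: [0.5283, 0.0123, 0.171]
eef_rot: [-179.9, -0.3, -21.2]
force: [-5.3, 1.0, 9.0]
opening: 0.0119
```

```bash
python3 - <<'E'
from h import *
o=telemetry.get_obs();print(o['eef_rot'],o['force'],o['ft_torque'],o['joint_positions'].round(1))
f=grab('wrist','w7.png')
E
```

```text
[-179.90344737   -0.27708927  -21.1618266 ] [-5.30788426  0.96828431  8.96849199] [0.03688826 0.72088035 0.09597604] [ -6.2  14.1  97.7   0.   68.  104.9]
```

Request:
apply_moves([
  [[0, 0, 0, 0, 0, 0, 0.02], [0, 0, 0, 0, 0, 0, 0.035], [0, 0, 0, 0, 0, 0, 0.035], [0, 0, 0.01, 0, 0, 0, 0.035], [0, 0, 0.03, 0, 0, 0, 0.035], [0, 0, 0.055, 0, 0, 0, 0.035], [0, 0, 0.08, 0, 0, 0, 0.035], [0, 0, 0.11, 0, 0, 0, 0.035], [0, 0, 0.11, 0, 0, 0, 0.035], [0, 0, 0.11, 0, 0, 0, 0.035]],
])

```text
time_s: 12.7
tcp_pos: [0.5292, 0.0125, 0.2811]
eef_rot: [-179.8, -0.4, -21.1]
force: [0.4, 0.6, -0.8]
opening: 0.0348
```

```bash
python3 - <<'E'
from h import *
f=grab('wrist','w8.png'); o=f['obs'];print(o['time_s'],o['tcp_pos'],o['eef_rot'],o['force'])
g=cv2.cvtColor(f['pixels'],cv2.COLOR_RGB2GRAY)
k,l,st,c=cv2.connectedComponentsWithStats(((g<60)*255).astype(np.uint8))
for i in range(1,k):
    x,y,w,h,a=st[i]
    if 600<a<6000:
        p=np.argwhere(l==i)[:,::-1].astype(np.float32); v=cv2.fitLine(p,cv2.DIST_L2,0,.01,.01).ravel(); s=(p-v[2:])@v[:2]
        e=[v[2:]+v[:2]*s.min(),v[2:]+v[:2]*s.max()]; A,B=[plane(f,q,.187) for q in e]; print(st[i],((A+B)/2).round(4),np.linalg.norm(A-B).round(4),np.degrees(np.arctan2(*(A-B)[1::-1])).round(1))
grab('side','s8.png'); b=cv2.imread('pics/s8.png'); a=cv2.imread('pics/w8.png')
k=cv2.resize(b[310:410,310:410],(400,400),interpolation=cv2.INTER_CUBIC)
cv2.imwrite('pics/z8.png',np.hstack([cv2.convertScaleAbs(k,alpha=1.5,beta=10),a[:400,150:530]]))
E
```

```text
12.7 [0.52915952 0.01247462 0.28111166] [-179.81171256   -0.41040409  -21.10883588] [ 0.4021454   0.57584901 -0.8090813 ]
[557   0  64  39 935] [ 0.6243 -0.252   0.187 ] 0.0644 51.5
[ 360   60   42   38 1011] [ 0.6176 -0.064   0.187 ] 0.0275 89.0
[ 596   64   44   91 2610] [ 0.5449 -0.2617  0.187 ] 0.0767 -1.9
[ 435  155  103   40 2093] [ 0.5334 -0.1171  0.187 ] 0.0816 68.5
[ 306  197   26   95 1669] [0.528  0.0116 0.187 ] 0.0665 -19.3
[   0  202   89  129 5866] [0.5966 0.2604 0.187 ] 0.1463 126.8
[568 216  53  93 886] [ 0.4287 -0.2027  0.187 ] 0.0882 136.0
```

View pics/z8.png

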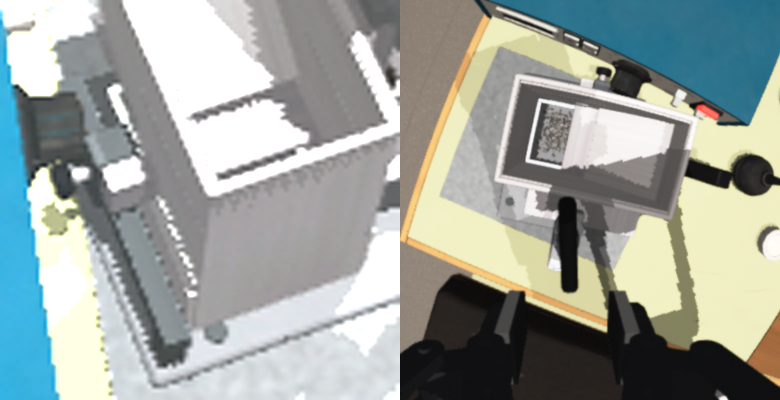

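The bar has turned with the gripper to −19.3°, about 1.33 rad tightened, and the lug still meets the stop. I do a last numeric check of the bystanders and lug, then hand in.

```bash
python3 - <<'E'
from h import *
G=lambda n:cv2.cvtColor(load(n)['pixels'],cv2.COLOR_RGB2GRAY).astype(np.float32)
def sh(a,b,x,y,w,h):
    r=cv2.matchTemplate(G(b)[y-6:y+h+6,x-6:x+w+6],G(a)[y:y+h,x:x+w],cv2.TM_CCOEFF_NORMED); _,m,_,p=cv2.minMaxLoc(r); return (p[0]-6,p[1]-6),round(m,2)
print('lug s5->s8',sh('s5.png','s8.png',332,345,16,16),'stop s0->s8',sh('side0.png','s8.png',318,330,16,14))
print('blower',sh('side0.png','s8.png',304,234,28,42),'pot',sh('side0.png','s8.png',330,216,26,24),'mug',sh('side0.png','s8.png',196,188,56,60))
print(job.sign_off())
E
```

```text
lug s5->s8 ((0, 0), 0.99) stop s0->s8 ((0, 0), 1.0)
blower ((0, 0), 1.0) pot ((0, 0), 1.0) mug ((0, 0), 1.0)
the job is handed in; nothing more can be done
None
```

I pulled the gate open against the stop, tightened the clamp, let go and handed the job in at about 13 s of the 58 s allowed.

- **Gate:** I took the leaning grip at about a 33° tilt and pulled it about 30 mm. It slid at about 9 N until it met the stop. I kept pulling until the pull reached about 53 N along the gate, which is more than I intended. I then eased off to about 4 N and let go.
- **Clamp:** The T-handle started at about 0.1 rad. I turned it clockwise to about 1.33 rad, which is about 0.33 rad past where the foot should meet the gate. The last picture, taken after I let go, showed the bar at that angle.
- **Last checks:** In the side view the lug still touched the stop, and tightening the clamp had not moved it. The stop, blower, pot and mug showed no shift from the first picture, and the gripper was clear of everything.
- **Not confirmed:** The wrist torque did not rise clearly as the clamp tightened (0.14, 0.01, then 0.10 N m), so I judge the clamping by the handle angle alone.

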